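# Tighten the can opener's clamp screw with the hex key

### The arm

A 7-joint arm with a two-finger parallel gripper is mounted at the origin on a cart in front of the work surface, level with it; the furniture and walls round the work are solid. World frame = base frame: x ahead of the robot, y to its left, z up, the work surface at z = 0. Lengths are in m, angles in rad, forces in N, time in s.
With the tool pointing down it reaches from about 0.4 to 0.875 m from the base axis. Payload 19.3 kg.
Tool frame: the origin (TCP) lies midway between the tips of the shut fingers; the grasp point (between the pads) lies 19 mm behind it; z points along the fingers, y is the line along which they close (so a half turn about z gives the same grasp; the last joint's range is limited). The gripper opens to 85 mm and grips with 20 to 120 N. Pads are 22 mm wide; open, the fingers measure 114 mm over their backs; the gripper's body (76 mm by 85 mm) begins 54 mm behind the grasp point. The pads swing forward as they close: fully open they stand 13 mm farther back than shut.
Start: joints at [-1.356, 0.521, -0.036, 1.599, 0.021, 1.021, -0.113], TCP at [0.176, 0.6, 0.231] pointing down, gripper open.
Joint ranges: [-2.91, 2.91], [-0.3, 2.13], [-1.5, 1.42], [0.17, 2.43], [-1.26, 4.41], [0.16, 1.93], [-2.52, 2.52]. Speed limits (rad/s): [1.89, 1.89, 2.39, 2.39, 3.01, 3.01, 3.01].

### API

Orientations are given as [roll, pitch, yaw] about the fixed x, y, z axes, in that order (R = Rz(yaw) Ry(pitch) Rx(roll)).
In Python, from workcell import bot gives the robot as it stands.
- The arm moves only by the tool move_arm, never from a script. Its argument "moves" is a list that holds one entry, the list of rows, each a list of 7 numbers: the opening, from 0 (shut) to 1 (fully open), then the shift along the tool's x, y, z in units of 1000 mm (1.0 is 1000 mm), then the turn, a rotation vector about the tool's x, y, z in units of 2 pi rad (1.0 is 2 pi rad). A call has 1 to 5 rows; each row is the pose to reach, as a shift and turn from the pose commanded when the call began, along the tool's axes at that moment, turning the shorter way round; what a row does not reach only later rows make up. A row lasts 1/10 s, in which the tool goes at most 50 mm and 8.59 degrees, less where a joint would pass 70% of its speed; a pose out of reach is approached as far as the arm can. A call with a number of a shift or a turn outside -1 to 1 is refused whole. A call with a gripper value outside its range is refused whole. The fingers move at their own pace and stop on an object; "force" is the grip in N (left out, the last holds). Time passes only in rows, so rows that repeat a pose let the fingers close. It gives the time, the measured TCP pose, the force, the opening and the grip force at its end, in the units of the state.
- bot.observe(): the state, without advancing time (a new reading comes with each control period).
- bot.grab_frame(name): name is "side" or "top"; returns the picture (480x640x3 uint8, red, green, blue); there is no depth.
- bot.camera_params(name): a dict with "vertical_fov" (degrees; the focal length in pixels is half the picture's height over the tangent of half this angle, whatever the lens; pixels are square), "cx", "cy" (the principal point, pixels), "R" (3x3) and "t" (3): a world point X has camera coordinates R X + t. Camera axes: x right, y down, z forward; pixel columns grow to the right and rows downward; lengths in m; the calibration is good to about 2 mm. A picture is of the moment at which its call begins. camera_params takes no time and is no camera call.
- bot.job_done(): hands the job in; it is judged then, once.
The state is a dict: "clock": time; "qpos": joint angles; "qd": joint speeds; "joint_efforts": joint torques, N m; "position": TCP position; "tool_rot": TCP orientation; "force": force on the tool from outside, world axes, zero at the start; "moment": the same for the moment, N m; "grip_width": finger opening in m; "finger_force": force on a finger pad.
Only numpy, scipy, OpenCV 4.12 (cv2) and the standard library are available. Lean on these libraries where they do the work, as an engineer would, in place of code of your own. Each camera call takes 0.05 s, during which the arm holds its last target. There are 200 camera calls.

### The job

Take the hex key from its stand, feel for the hex socket sunk in the boss of the can-opener mount and seat the key fully in it, pressing only lightly because the screw sits on a soft spring that must not be pushed far down. Tighten the screw clockwise to its stop in at least two holds of about a quarter turn each, letting go of the seated key half-way and gripping it afresh. Then put the key back upright in its stand, and do not disturb the things around.

Things in the scene. Friction and masses are not known exactly. Their poses are not given: they have to be found in the camera images.
- hex_key: loose steel hex key, 84 mm tall, 0.2 kg, standing upright in its stand. Origin: centre of its lower tip; z up. Hex shank 24 mm across flats (27.7 across corners) to 46 mm height, its lowest 1.5 mm only 22.5 across flats; round collar 34 mm wide at 46-50 mm; square head 26 x 26 mm at 50-84 mm. The head's faces look along the key's x and y; two of the six flats look along +x and -x.
- key_stand: fixed grey plastic round stand, 64 mm wide, 30 mm tall, with a round open well (40 mm wide at its floor, 36 mm at the rim) whose floor is 6 mm above the worktop; origin at the centre of its underside. The key stands loosely in it.
- opener_mount: fixed can-opener mount on the worktop: steel foot plate 150 (x) x 110 (y) x 8 mm, origin at the centre of its underside. On it a round boss (64 mm wide, top 46 mm above the worktop) centred at x = -30 mm, y = 0, and a square sleeve with an upright 22 mm bar at x = +45 mm that reaches 105 mm above the worktop.
- boss_rim (a point): centre of the boss's top rim, on the mount at (-30, 0, 46) mm. In the boss is an open round well 42 mm wide; 14 mm below the rim (32 mm above the worktop) lies the clamp screw's flat face. The screw floats under the boss: its axis stands up to 3.5 mm off the boss centre along the mount's x, and likewise along its y, by an amount that is not measured and must be felt.
- clamp_screw (a joint): turn of the clamp screw, rad: starts between 0 and 0.4, grows clockwise seen from above, hard stop at 2.8, stays where left (friction 0.25 N m). Its hex socket is 25.8 mm across flats, 14 mm deep (floor 18 mm above the worktop). At 0 two socket flats look along the mount's +x and -x: socket yaw = mount yaw minus this, repeating every 60 degrees. A seated key has about 9 degrees of play.
- screw_spring (a joint): how far the screw is pressed down against its spring, m: 0 at rest, hard end at 0.006; about 3 N to start it and 2 N for each further millimetre. Must stay under 0.005 (13 N).
- salt_shaker: bystander: white salt shaker, 43 mm wide, 73 mm tall, origin at its underside
- tape_roll: bystander: tape roll lying flat, 96 mm wide, 25 mm tall, origin at its underside
- bowl_0: bystander: white bowl, 114 mm wide, 64 mm tall, origin at its underside
- timer: bystander: round kitchen timer, 62 mm wide, 44 mm tall, origin at its underside
There are look-alikes about, which are no part of the job. What is shaped like the opener_mount but pink is not meant.

How it is judged:
On the way, in this order (a step that is already met when the one before it is completed fails the run):
1. the key is seated in the socket: upright, its tip at least 10 mm below the screw's face, within 9 mm of the boss centre (height (world z) of hex_key below 0.022 m and horizontal distance between hex_key and boss_rim below 0.009 m and angle between hex_key's own z axis and vertical below 0.12 rad), for 0.1 s.
2. the key is let go, still seated, with the screw part-way round (between 0.8 and 2.3 rad) (value of joint clamp_screw between 0.8 and 2.3 rad and contact force between the fingers and hex_key below 0.1 N and height (world z) of hex_key below 0.022 m and horizontal distance between hex_key and boss_rim below 0.009 m), for 0.1 s.
3. the screw is turned to its stop (beyond 2.65 rad) with the key seated (value of joint clamp_screw above 2.65 rad and height (world z) of hex_key below 0.022 m and horizontal distance between hex_key and boss_rim below 0.009 m), for 0.1 s.
At the end, for the whole second after the job is handed in: The clamp screw is at its stop (beyond 2.65 rad of 2.8), and the key stands released, at rest and upright (within 0.12 rad) on the floor of its stand's well (tip within 10 mm of the stand's axis and less than 10 mm above the worktop) (value of joint clamp_screw above 2.65 rad and height (world z) of hex_key below 0.01 m and horizontal distance between hex_key and key_stand below 0.01 m and angle between hex_key's own z axis and vertical below 0.12 rad and linear speed of hex_key below 0.02 m/s and contact force between the fingers and hex_key below 0.1 N); the robot touches nothing.
It fails at once if the screw is pressed more than 5 mm down against its spring (value of joint screw_spring above 0.005 m).
It fails at once if a bystander is moved more than 30 mm (distance of any of salt_shaker, tape_roll, bowl_0, timer from where it was at the start of the episode above 0.03 m).
It also fails if it takes over 67 s, if anything falls off the work surface, if the arm or the gripper's body presses on something with over 40 N, if the wrist force passes 120 N, or if a joint passes its speed limit or range.

## Working session

There is one attempt and no reset: what is moved stays moved. The work goes in short steps, Python scripts to look and compute and a tool call to move; the robot and the scene stay as the last step left them, time stands still between calls to the robot, and variables do not carry over. Pictures are saved under pics/ and viewed, at most 10 in all, crops included, and the job is handed in when it is done.

Besides the shell and the picture viewer there is one more tool, called after "Request:" as a command line: name --argument value ..., lists and objects as JSON in quotes. move_arm: Moves the arm, as the interface text tells. Shifts and turns lie within -1 to 1; 1 stands for 1000 mm of shift or 2 pi rad of turn. Its arguments: {"type":"object","properties":{"moves":{"type":"array"},"force":{"type":"number"}},"required":["moves"]}

```bash
mkdir -p pics; ls
python3 - <<'E'
from workcell import bot
import cv2
o=bot.observe(); print({k:o[k] for k in('clock','position','tool_rot','grip_width','force')})
for n in('side','top'):
    f=bot.grab_frame(n); cv2.imwrite(f'pics/{n}0.png',f[:,:,::-1]); p=bot.camera_params(n); print(n,p)
E
```

```text
pics
{'clock': 0.0, 'position': array([0.17556379, 0.59949354, 0.230743  ]), 'tool_rot': array([-3.14048425e+00,  1.10696680e-04,  2.85679467e+00]), 'grip_width': 0.08520887262845478, 'force': array([ 0.3881162 , -0.20936727, -0.78361063])}
side {'vertical_fov': 45.649179731839965, 'cx': 320.4609885967863, 'cy': 244.95390279061257, 'R': array([[ 0.08977234, -0.99590402,  0.01077541],
       [-0.5295737 , -0.05689392, -0.84635382],
       [ 0.84350022,  0.07027278, -0.53251207]]), 't': array([-0.12355365,  0.35332685,  1.08933519])}
top {'vertical_fov': 48.145078203133465, 'cx': 319.1217024266019, 'cy': 243.60355731059286, 'R': array([[ 0.02926221, -0.99950884,  0.01121632],
       [-0.99488317, -0.03020869, -0.09641014],
       [ 0.09670161, -0.00833775, -0.99527849]]), 't': array([-0.07687052,  0.56364105,  1.25768949])}
```

View pics/top0.png

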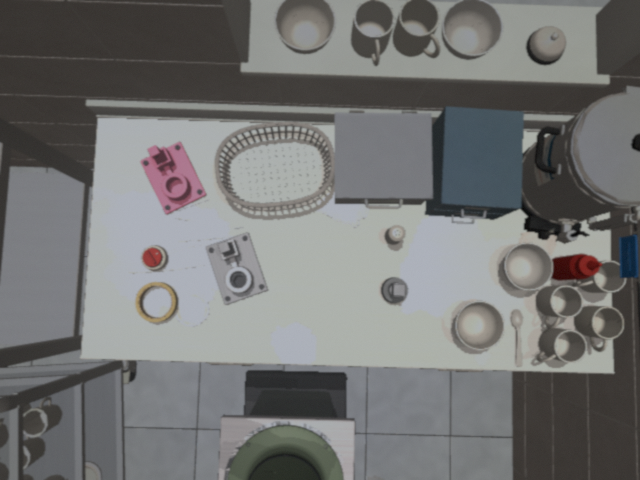

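View pics/side0.png

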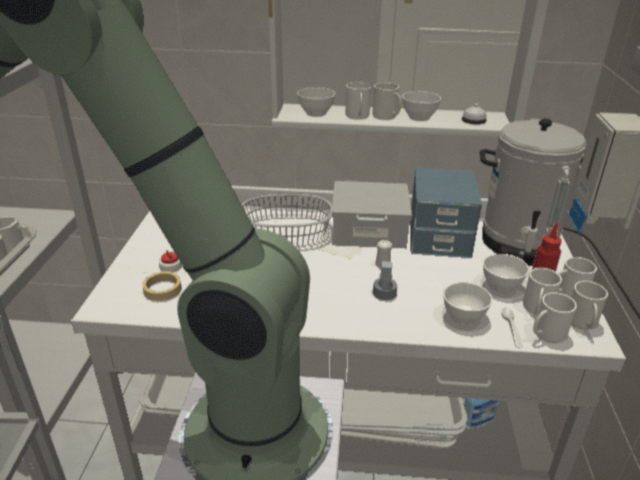

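The top view shows the grey mount at about (238,270), with the boss at (238,280) and the bar at (229,248). The pink look-alike is at (173,178). The stand and key are at (395,290), the salt shaker at (395,235), the timer at (153,258), the tape at (157,302) and the near bowl at (478,325). The side view shows the stand at (385,288), while the arm hides the mount.

Run:
```python
import cv2,numpy as np
t=cv2.imread('pics/top0.png'); s=cv2.imread('pics/side0.png')
r=lambda im,x,y,w,h:cv2.resize(im[y:y+h,x:x+w],(400,300 if h*400//w==300 else h*400//w),interpolation=cv2.INTER_CUBIC)
a=r(t,195,220,80,100) ; b=r(t,365,260,60,60); 
a=cv2.resize(t[225:310,200:275],(400,453),interpolation=cv2.INTER_CUBIC); b=cv2.resize(t[265:315,370:420],(400,400),interpolation=cv2.INTER_CUBIC)
c=np.zeros((453,800,3),np.uint8); c[:,:400]=a; c[:400,400:]=b; cv2.imwrite('pics/crop1.png',c)
cv2.imwrite('pics/crop2.png',cv2.resize(s[225:315,345:425],(480,540),interpolation=cv2.INTER_CUBIC))
```

```text
(no output)
```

View pics/crop1.png

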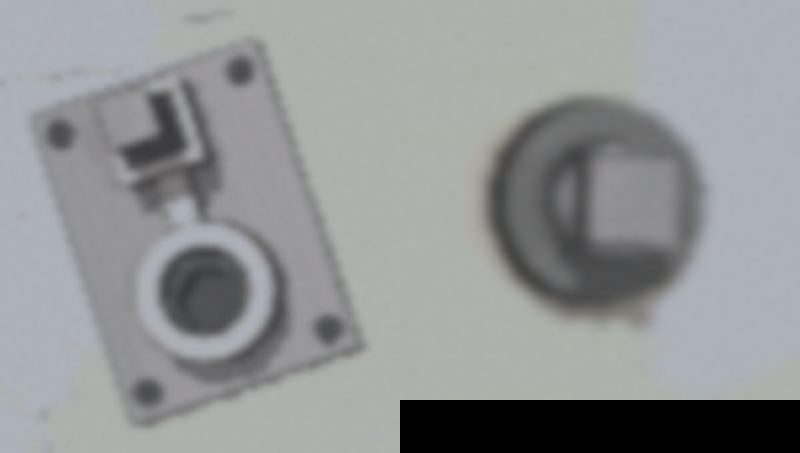

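View pics/crop2.png

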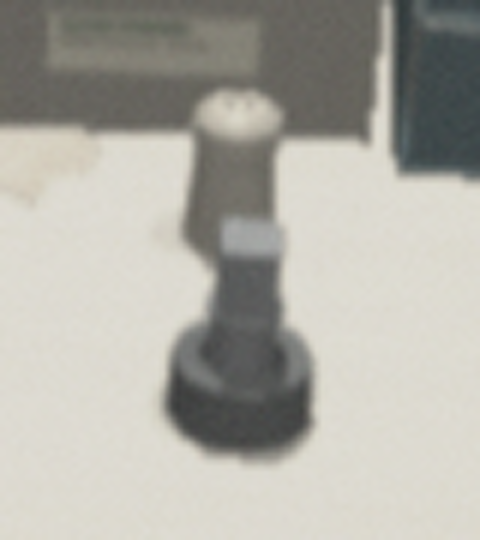

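The left crop shows plate corners at (32,113), (258,38), (363,348) and (137,424), with the boss rim circle at (205,291). The right crop shows the key head top at (635,200) and the stand outline centred at about (597,203). In the side crop the head top is at (251,237).

```bash
cat > h.py <<'E'
import numpy as np
from workcell import bot
from scipy.spatial.transform import Rotation as Ro
def ray(n,u,v):
    p=bot.camera_params(n); f=240/np.tan(np.radians(p['vertical_fov']/2)); R=np.array(p['R'])
    return -R.T@p['t'], R.T@[(u-p['cx'])/f,(v-p['cy'])/f,1]
def pt(n,u,v,z):
    c,d=ray(n,u,v); return c+d*(z-c[2])/d[2]
def st():
    o=bot.observe(); print('t',round(o['clock'],2),'p',o['position'].round(4),'rpy',o['tool_rot'].round(4),'F',o['force'].round(1),'M',o['moment'].round(2),'w',round(o['grip_width'],4),'ff',np.round(o['finger_force'],1)); return o
def go(x,y,z,yaw):  # shift/turn in tool units
    o=st(); T=Ro.from_euler('xyz',o['tool_rot']); d=T.inv().apply(np.array([x,y,z])-o['position'])
    w=(T.inv()*Ro.from_euler('xyz',[np.pi,0,yaw])).as_rotvec()
    print('shift',d.round(4),'turn',(w/2/np.pi).round(4), 'deg',np.degrees(w).round(1))
E
python3 - <<'E'
from h import *
m=lambda x,y,s,x0,y0:((x+.5)/s-.5+x0,(y+.5)/s-.5+y0)
C=[pt('top',*m(x,y,5.333,200,225),.008) for x,y in((32,113),(258,38),(363,348),(137,424))]
C=np.array(C);print(C.round(4),'ctr',C.mean(0)); e=[np.linalg.norm(C[i]-C[i-1]) for i in range(4)];print('sides',e)
d1=(C[0]+C[1]-C[2]-C[3]);d2=C[0]+C[3]-C[1]-C[2]; print('yaw x',np.degrees(np.arctan2(d1[1],d1[0])),'yaw y',np.degrees(np.arctan2(d2[1],d2[0])))
b=pt('top',*m(205,291,5.333,200,225),.046);print('boss',b); y=np.arctan2(d1[1],d1[0]);print('boss from plate',C.mean(0)[:2]-.03*np.array([np.cos(y),np.sin(y)]))
K=np.array([pt('top',*m(x-400,y,8,370,265),.09) for x,y in((590,155),(682,158),(680,246),(588,242))]);print(K.round(4),K.mean(0))
for z in(0,.015,.03):print('stand',pt('top',*m(197,203,8,370,265),z))
print('key side',pt('side',*m(251,237,6,345,225),.09))
for n,u,v,z in(('salt',395,234,.07),('timer',153,258,.044),('tape',157,302,.025),('bowl',478,325,.06)):print(n,pt('top',u,v,z).round(3))
st()
E
```

```text
[[0.5539 0.2146 0.008 ]
 [0.5914 0.1135 0.008 ]
 [0.4521 0.0603 0.008 ]
 [0.415  0.1605 0.008 ]] ctr [0.50310198 0.13724162 0.008     ]
sides [np.float64(0.14904599061899806), np.float64(0.10773635680462364), np.float64(0.14911177448168483), np.float64(0.10680635717514493)]
yaw x 21.086721270998613 yaw y 110.29930229495606
boss [0.47461115 0.12728969 0.046     ]
boss from plate [0.47511088 0.1264482 ]
[[ 0.4731 -0.23    0.09  ]
 [ 0.473  -0.2561  0.09  ]
 [ 0.4482 -0.2559  0.09  ]
 [ 0.4485 -0.2299  0.09  ]] [ 0.46068599 -0.24297062  0.09      ]
stand [ 0.46092923 -0.24575583  0.        ]
stand [ 0.46070493 -0.24350131  0.015     ]
stand [ 0.46048063 -0.2412468   0.03      ]
key side [ 0.46027641 -0.24562781  0.09      ]
salt [ 0.589 -0.235  0.07 ]
timer [0.518 0.329 0.044]
tape [0.416 0.319 0.025]
bowl [ 0.385 -0.432  0.06 ]
t 0.1 p [0.1756 0.5995 0.2308] rpy [-3.1406e+00  1.0000e-04  2.8568e+00] F [-0.5 -0.2  0.4] M [-0.01 -0.02 -0.05] w 0.0853 ff 0.0
```

Run:
```python
from h import *
import cv2
f=np.mean([bot.grab_frame('top').astype(float) for _ in range(10)],0); np.save('top.npy',f)
g=f.mean(2)[264:296,222:254]; g=np.clip((g-g.min())/(np.percentile(g,60)-g.min()),0,1)**.6*255
a=cv2.resize(g,(576,576),interpolation=cv2.INTER_CUBIC); cv2.imwrite('pics/boss.png',a)
print(np.round(f.mean(2)[270:290,228:248]).astype(int))
o=bot.observe();print(o['qpos'].round(3),o['position'])
```

```text
[[154 162 171 176 177 176 173 167 163 158 156 161 164 168 174 177 177 173
  160 136]
 [161 171 176 177 173 165 148 128 115 108 106 110 116 133 154 168 175 177
  173 159]
 [171 176 177 171 154 127 103  85  78  75  73  75  79  93 113 138 162 174
  176 172]
 [175 177 170 152 120  91  79  77  77  78  79  79  80  86  92 106 137 164
  176 177]
 [177 174 158 122  90  80  85  88  83  80  80  80  82  86  90  92 110 142
  167 177]
 [177 169 141  97  76  80  83  81  74  71  71  71  72  76  83  87  93 115
  148 172]
 [175 157 118  81  75  80  79  70  63  64  67  68  69  71  76  80  84  99
  135 169]
 [172 147 101  76  79  80  73  62  61  70  76  77  78  78  78  80  83  95
  131 166]
 [171 143  94  75  79  77  67  61  67  78  81  81  82  82  81  81  83  92
  123 158]
 [171 142  92  74  78  73  62  62  72  81  82  82  82  82  82  82  82  91
  119 154]
 [172 143  94  76  76  68  62  70  79  82  82  82  82  82  82  82  83  93
  124 157]
 [172 146 103  84  77  67  66  76  82  82  82  82  82  82  82  81  83  97
  132 165]
 [174 154 118  93  81  71  67  76  81  82  82  82  82  82  81  81  84 103
  140 170]
 [177 167 138 101  83  76  69  73  80  83  82  81  81  81  81  82  90 118
  153 173]
 [177 173 153 116  88  79  75  72  77  81  82  81  82  82  82  88 106 139
  166 176]
 [176 176 168 143 108  86  79  74  74  79  81  81  81  82  87 106 136 162
  175 176]
 [172 176 175 165 142 111  93  83  77  79  81  81  81  88 110 138 162 174
  177 173]
 [162 171 176 175 167 151 130 115 106 102 101 105 109 121 145 165 175 177
  174 160]
 [148 160 171 176 176 172 166 160 154 147 146 152 158 162 170 176 177 174
  160 134]
 [142 145 157 170 175 176 176 176 174 172 171 174 175 176 177 176 172 158
  134 103]]
[-1.356  0.521 -0.036  1.6    0.021  1.021 -0.113] [0.17562042 0.59979097 0.23126008][ WARN:0@12.274] global loadsave.cpp:1063 imwrite_ Unsupported depth image for selected encoder is fallbacked to CV_8U.
```

View pics/boss.png

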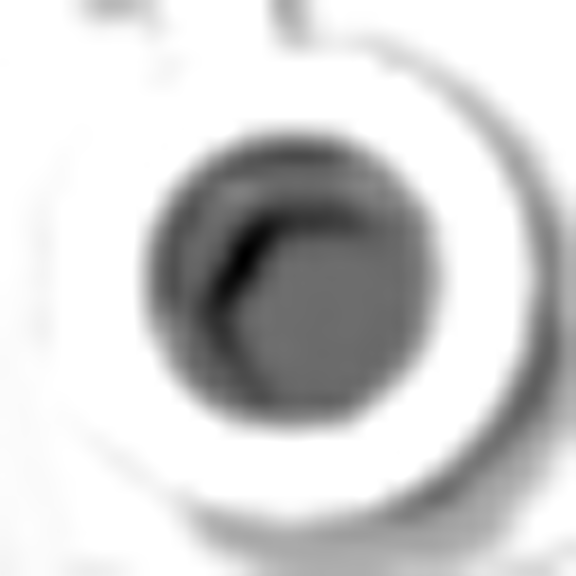

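Run:
```python
from h import *
go(0.44,0.2,0.23,np.pi)
```

```text
t 0.6 p [0.1756 0.5998 0.2313] rpy [-3.1415  0.      2.8567] F [-0.6 -0.4 -0.4] M [ 0.   -0.01  0.02] w 0.0855 ff 0.0
shift [-0.3661 -0.3094  0.0013] turn [-0.     -0.     -0.0453] deg [ -0.   -0.  -16.3]
```

The enlarged boss shows the hex socket: left vertex at (203,305), upper-left vertex at (265,200), and a top edge that runs nearly level. The hex centre comes out near (325,306).

Request:
move_arm --moves '[[[1, -0.366, -0.309, 0, 0, 0, -0.045], [1, -0.366, -0.309, 0, 0, 0, -0.045], [1, -0.366, -0.309, 0, 0, 0, -0.045], [1, -0.366, -0.309, 0, 0, 0, -0.045], [1, -0.366, -0.309, 0, 0, 0, -0.045]]]'

```text
clock: 1.1
position: [0.3145, 0.3896, 0.2315]
tool_rot: [3.141, 0.0, 3.139]
force: [0.4, 1.1, -0.2]
grip_width: 0.0855
finger_force: 0.0
```

Run:
```python
from h import *
P=lambda x,y,z:pt('top',222+(x+.5)/18-.5,264+(y+.5)/18-.5,z)
print('hex c',P(325,306,.032)); a,b=P(203,305,.032),P(265,200,.032); d=b-a; print('len',np.linalg.norm(d),'edge dir',np.degrees(np.arctan2(d[1],d[0])))
print('well c',P(293,280,.046),'cam',ray('top',0,0)[0])
print(bot.observe()['qpos'].round(3)); go(0.46,-0.243,0.23,np.pi)
```

```text
hex c [0.47186135 0.12545195 0.032     ]
len 0.015900366499672195 edge dir -28.223616434394536
well c [0.47477348 0.12783001 0.046     ] cam [ 0.4413858  -0.0493196   1.30695422]
[-0.958  0.325 -0.066  1.92   0.027  0.897  0.532]
t 1.1 p [0.3145 0.3896 0.2315] rpy [3.1412e+00 3.0000e-04 3.1395e+00] F [ 0.4  1.1 -0.2] M [ 0.   -0.05 -0.05] w 0.0855 ff 0.0
shift [-0.1468 -0.6323  0.0013] turn [ 0.0001  0.0001 -0.0003] deg [ 0.   0.  -0.1]
```

Request:
move_arm --moves '[[[1, -0.147, -0.632, 0, 0, 0, 0], [1, -0.147, -0.632, 0, 0, 0, 0], [1, -0.147, -0.632, 0, 0, 0, 0], [1, -0.147, -0.632, 0, 0, 0, 0], [1, -0.147, -0.632, 0, 0, 0, 0]]]'

```text
clock: 1.6
position: [0.3699, 0.1458, 0.2316]
tool_rot: [3.141, 0.001, 3.14]
force: [0.7, -0.0, -0.3]
grip_width: 0.0854
finger_force: 0.0
```

Request:
move_arm --moves '[[[1, -0.09, -0.388, 0, 0, 0, 0], [1, -0.09, -0.388, 0, 0, 0, 0], [1, -0.09, -0.388, 0, 0, 0, 0], [1, -0.09, -0.388, 0, 0, 0, 0], [1, -0.09, -0.388, 0, 0, 0, 0]]]'

```text
clock: 2.1
position: [0.4259, -0.098, 0.2317]
tool_rot: [3.142, 0.001, 3.14]
force: [0.9, 1.0, 0.1]
grip_width: 0.0855
finger_force: 0.0
```

Run:
```python
from h import *
go(0.4605,-0.2435,0.13,np.pi);print(bot.observe()['qpos'].round(3))
```

```text
t 2.1 p [ 0.4259 -0.098   0.2317] rpy [3.1416e+00 1.1000e-03 3.1397e+00] F [0.9 1.  0.1] M [ 0.06 -0.03 -0.02] w 0.0855 ff 0.0
shift [-0.0348 -0.1454  0.1017] turn [ 0.      0.0002 -0.0003] deg [ 0.   0.1 -0.1]
[-0.133  0.226  0.263  2.08  -0.078  0.844  1.745]
```

Request:
move_arm --moves '[[[1, -0.035, -0.145, 0, 0, 0, 0], [1, -0.035, -0.145, 0, 0, 0, 0], [1, -0.035, -0.145, 0, 0, 0, 0], [1, -0.035, -0.145, 0.1, 0, 0, 0], [1, -0.035, -0.145, 0.1, 0, 0, 0]]]'

```text
clock: 2.6
position: [0.4611, -0.2427, 0.1307]
tool_rot: [-3.14, 0.003, 3.137]
force: [2.0, 0.8, -1.4]
grip_width: 0.0856
finger_force: 0.0
```

Request:
move_arm --moves '[[[0.75, 0, 0, 0.03, 0, 0, 0], [0.65, 0, 0, 0.055, 0, 0, 0], [0.6, 0, 0, 0.071, 0, 0, 0], [0.6, 0, 0, 0.071, 0, 0, 0], [0.6, 0, 0, 0.071, 0, 0, 0]]]'

```text
clock: 3.1
position: [0.4605, -0.2412, 0.0607]
tool_rot: [-3.142, 0.0, 3.139]
force: [-1.1, -0.1, -0.2]
grip_width: 0.0512
finger_force: 0.0
```

Run:
```python
from h import *
import cv2
go(0.4605,-0.2435,0.06,np.pi)
s=bot.grab_frame('side')[:,:,::-1][215:325,335:435]; t=bot.grab_frame('top')[:,:,::-1][250:330,350:440]
c=np.zeros((440,800,3),np.uint8); c[:,:400]=cv2.resize(s,(400,440),interpolation=3); c[:355,400:]=cv2.resize(t,(400,355),interpolation=3); cv2.imwrite('pics/gr.png',c)
```

```text
t 3.1 p [ 0.4605 -0.2412  0.0607] rpy [-3.1415  0.      3.1393] F [-1.1 -0.1 -0.2] M [0.   0.   0.04] w 0.0512 ff 0.0
shift [ 0.     -0.0023  0.0007] turn [-0.      0.     -0.0004] deg [-0.   0.  -0.1]
```

View pics/gr.png

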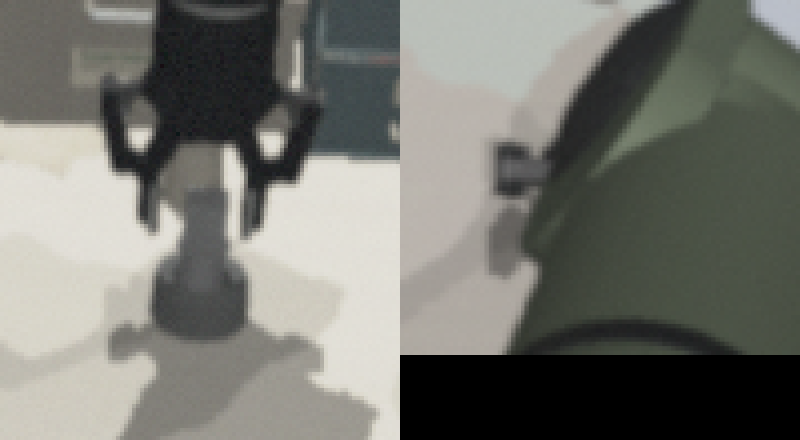

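The fingers straddle the key head in the side crop, at about x = 150 and 255 with the key at 205, so the head is centred between them.

Request:
move_arm --moves '[[[0.1, 0, -0.001, 0, 0, 0, 0], [0.1, 0, -0.001, 0, 0, 0, 0], [0.1, 0, -0.001, 0, 0, 0, 0], [0.1, 0, -0.001, 0, 0, 0, 0], [0.1, 0, -0.001, 0, 0, 0, 0]]]' --force 70

```text
clock: 3.7
position: [0.461, -0.2426, 0.0612]
tool_rot: [-3.141, 0.002, 3.139]
force: [-0.8, -2.9, 8.2]
grip_width: 0.0248
finger_force: 68.3
```

Request:
move_arm --moves '[[[0.1, 0, 0, -0.02, 0, 0, 0], [0.1, 0, 0, -0.05, 0, 0, 0], [0.1, 0, 0, -0.1, 0, 0, 0], [0.1, 0, 0, -0.1, 0, 0, 0], [0.1, 0, 0, -0.1, 0, 0, 0]]]'

```text
clock: 4.2
position: [0.4609, -0.2419, 0.1613]
tool_rot: [-3.141, 0.002, 3.14]
force: [0.0, -0.2, -3.7]
grip_width: 0.0251
finger_force: 69.3
```

Run:
```python
from h import *
import cv2
go(0.4719,0.1255,0.13,np.pi)
f=np.mean([bot.grab_frame('side').astype(float) for _ in range(4)],0)[:,:,::-1]
p=bot.camera_params('side'); x=np.array(p['R'])@[0.46,-0.243,.13]+p['t']; F=240/np.tan(np.radians(p['vertical_fov']/2)); u,v=int(F*x[0]/x[2]+p['cx']),int(F*x[1]/x[2]+p['cy']);print(u,v)
s=f[v-35:v+45,u-35:u+35]; cv2.imwrite('pics/lift.png',cv2.resize(s,(525,600),interpolation=3).clip(0,255).astype(np.uint8))
```

```text
t 4.2 p [ 0.4609 -0.2419  0.1613] rpy [-3.1412e+00  2.2000e-03  3.1399e+00] F [ 0.  -0.2 -3.7] M [ 0.04  0.05 -0.  ] w 0.0251 ff 69.3
shift [-0.0103  0.3674  0.0312] turn [-0.0001  0.0003 -0.0003] deg [-0.   0.1 -0.1]
386 250
```

View pics/lift.png

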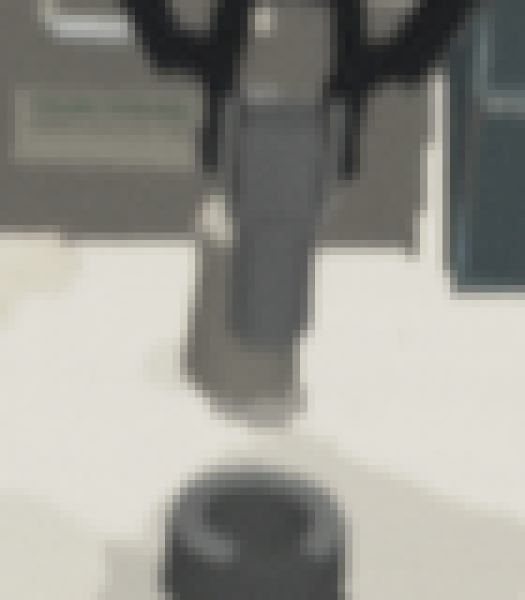

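The side crop shows the key hanging upright between the pads, with its shank spanning about x = 230–310. Next I read the brightness profile to tell which way the flats look.

Run:
```python
from h import *
f=np.mean([bot.grab_frame('side').astype(float) for _ in range(8)],0).mean(2)
v,u=250,386
for r in range(v-22,v+14): print(r,f[r,u-10:u+16].astype(int))
st()
```

```text
228 [115 108  67  39  53  75  77  80 107 115 113 112 105 104 104 103 102  93
  63  62  58  42  34  51  79  93]
229 [113 110  70  41  62  87  86  72  88  94  93  92  90  89  90  90  89  81
  64  80  77  51  37  59  89  99]
230 [113 111  69  41  63  89  88  72  81  85  85  85  85  85  85  86  85  80
  68  89  86  56  42  66  93  99]
231 [116 110  68  42  65  88  84  73  83  86  87  86  86  86  87  88  87  80
  72  89  86  55  48  74  95 100]
232 [116 103  64  43  67  89  83  77  88  92  91  92  91  91  92  91  91  83
  73  89  83  54  52  80  96 100]
233 [117  94  55  45  71  89  83  83  92  94  94  94  94  93  95  93  93  86
  76  88  79  52  55  86  99 101]
234 [121  89  52  48  73  88  81  86  92  94  93  93  94  93  95  95  94  90
  80  88  77  51  62  95 100 101]
235 [122  91  53  50  78  88  80  86  92  93  93  93  93  95  94  95  93  91
  83  88  74  49  62  96 102 100]
236 [121  96  59  52  79  89  78  86  93  92  92  93  92  94  94  95  94  91
  85  89  69  46  60  93 101 100]
237 [114  99  69  62  83  88  76  86  92  93  91  93  95  94  94  94  93  88
  87  87  65  45  63  94
[... 2329 characters left out ...]
20 220 220]
259 [132 102 104 109 108 102  91  88  90  92  92  93  92  91  99 138 187 215
 220 220 220 220 220 220 220 220]
260 [124 101 105 109 110 108 102  93  93  94  94  94  94  94 122 177 210 219
 220 220 220 220 220 220 220 220]
261 [116 102 104 108 109 111 109 104 100  99  99  99  98 101 139 202 218 220
 220 220 220 220 220 220 220 220]
262 [111 103 106 108 112 113 112 110 108 108 108 105 104 106 144 207 219 220
 220 220 220 220 220 220 220 220]
263 [111 104 107 109 110 113 113 114 113 113 112 111 108 109 145 207 220 220
 220 220 220 220 220 220 220 220]
t 4.8 p [ 0.4604 -0.242   0.1602] rpy [ 3.1416e+00 -2.0000e-04  3.1395e+00] F [ 0.6  1.1 -2.5] M [ 0.01  0.03 -0.  ] w 0.0248 ff 69.3
```

The brightness profile has a plateau of about 5 px between two darker flanks and is about 27 mm wide overall. So a flat faces the side camera, and the key's yaw is 0 modulo 60°, which matches the socket at about 2°. Now I carry the key over to the boss.

Request:
move_arm --moves '[[[0.1, -0.0116, 0.3675, 0, 0, 0, 0], [0.1, -0.0116, 0.3675, 0, 0, 0, 0], [0.1, -0.0116, 0.3675, 0, 0, 0, 0], [0.1, -0.0116, 0.3675, 0, 0, 0, 0], [0.1, -0.0116, 0.3675, 0, 0, 0, 0]]]'

```text
clock: 5.3
position: [0.4687, 0.0098, 0.1605]
tool_rot: [3.141, 0.001, 3.139]
force: [0.7, -0.2, -3.0]
grip_width: 0.025
finger_force: 69.6
```

Request:
move_arm --moves '[[[0.1, -0.004, 0.1175, 0, 0, 0, 0], [0.1, -0.004, 0.1175, 0, 0, 0, 0], [0.1, -0.004, 0.1175, 0, 0, 0, 0], [0.1, -0.004, 0.1175, 0, 0, 0, 0], [0.1, -0.004, 0.1175, 0, 0, 0, 0]]]'

```text
clock: 5.8
position: [0.473, 0.1251, 0.1602]
tool_rot: [-3.141, -0.0, 3.14]
force: [0.4, -0.8, -2.9]
grip_width: 0.025
finger_force: 69.6
```

Run:
```python
from h import *
go(0.4719,0.1255,0.100,np.pi);print(bot.observe()['qpos'].round(2))
```

```text
t 5.8 p [0.473  0.1251 0.1602] rpy [-3.1412e+00 -1.0000e-04  3.1399e+00] F [ 0.4 -0.8 -2.9] M [-0.05 -0.03 -0.02] w 0.025 ff 69.6
shift [0.0011 0.0004 0.0602] turn [-0.0001 -0.     -0.0003] deg [-0.  -0.  -0.1]
[-0.58  0.42  0.26  2.03 -0.16  0.71  1.35]
```

Request:
move_arm --moves '[[[0.1, 0.001, 0.0004, 0.04, 0, 0, 0], [0.1, 0.001, 0.0004, 0.06, 0, 0, 0], [0.1, 0.001, 0.0004, 0.069, 0, 0, 0], [0.1, 0.001, 0.0004, 0.069, 0, 0, 0], [0.1, 0.001, 0.0004, 0.069, 0, 0, 0]]]'

```text
clock: 6.3
position: [0.4726, 0.1252, 0.0921]
tool_rot: [3.142, 0.001, 3.138]
force: [-0.4, 0.2, -2.0]
grip_width: 0.025
finger_force: 69.5
```

Request:
move_arm --moves '[[[0.1, 0, 0, 0.001, 0, 0, 0], [0.1, 0, 0, 0.002, 0, 0, 0], [0.1, 0, 0, 0.003, 0, 0, 0], [0.1, 0, 0, 0.004, 0, 0, 0], [0.1, 0, 0, 0.004, 0, 0, 0]]]'

```text
clock: 6.8
position: [0.4721, 0.1258, 0.0873]
tool_rot: [-3.142, -0.0, 3.14]
force: [-0.2, 0.4, -1.7]
grip_width: 0.0249
finger_force: 69.5
```

Run:
```python
from h import *
go(0.4719,0.1255,0.085,np.pi)
```

```text
t 6.8 p [0.4721 0.1258 0.0873] rpy [-3.1416 -0.      3.1396] F [-0.2  0.4 -1.7] M [-0.03 -0.02 -0.02] w 0.0249 ff 69.5
shift [ 0.0002 -0.0003  0.0023] turn [-0.     -0.     -0.0003] deg [-0.  -0.  -0.1]
```

Request:
move_arm --moves '[[[0.1, 0, 0, 0.001, 0, 0, 0], [0.1, 0, 0, 0.002, 0, 0, 0], [0.1, 0, 0, 0.002, 0, 0, 0]]]'

```text
clock: 7.1
position: [0.4721, 0.1258, 0.0852]
tool_rot: [-3.142, -0.0, 3.14]
force: [-0.3, 0.4, -1.3]
grip_width: 0.025
finger_force: 69.6
```

Run:
```python
from h import *
st()
```

```text
t 7.1 p [0.4721 0.1258 0.0852] rpy [-3.1415e+00 -1.0000e-04  3.1395e+00] F [-0.3  0.4 -1.3] M [ 0.   -0.06  0.05] w 0.025 ff 69.6
```

Request:
move_arm --moves '[[[0.1, 0, 0, 0.001, 0, 0, 0], [0.1, 0, 0, 0.002, 0, 0, 0], [0.1, 0, 0, 0.002, 0, 0, 0]]]'

```text
clock: 7.4
position: [0.472, 0.1259, 0.0832]
tool_rot: [3.142, -0.0, 3.14]
force: [-0.6, 1.7, -2.4]
grip_width: 0.025
finger_force: 69.6
```

Run:
```python
from h import *
st()
```

```text
t 7.4 p [0.472  0.1259 0.0832] rpy [ 3.1415e+00 -1.0000e-04  3.1396e+00] F [-0.6  1.7 -2.4] M [0.48 0.06 0.02] w 0.025 ff 69.6
```

Request:
move_arm --moves '[[[0.1, 0, 0.0003, 0.001, 0, 0, 0], [0.1, 0, 0.0005, 0.002, 0, 0, 0], [0.1, 0, 0.0005, 0.002, 0, 0, 0]]]'

```text
clock: 7.7
position: [0.472, 0.1262, 0.0811]
tool_rot: [-3.141, -0.0, 3.139]
force: [-0.3, 0.0, -2.9]
grip_width: 0.0249
finger_force: 69.5
```

Run:
```python
from h import *
st()
```

```text
t 7.7 p [0.472  0.1262 0.0811] rpy [-3.1413e+00 -3.0000e-04  3.1395e+00] F [-0.3  0.  -2.9] M [ 0.06 -0.04 -0.02] w 0.0249 ff 69.5
```

Request:
move_arm --moves '[[[0.1, 0, 0, 0.001, 0, 0, 0], [0.1, 0, 0, 0.002, 0, 0, 0], [0.1, 0, 0, 0.003, 0, 0, 0], [0.1, 0, 0, 0.004, 0, 0, 0], [0.1, 0, 0, 0.004, 0, 0, 0]]]'

```text
clock: 8.2
position: [0.472, 0.1262, 0.0772]
tool_rot: [-3.141, -0.0, 3.139]
force: [0.1, 0.1, -2.8]
grip_width: 0.0253
finger_force: 69.5
```

Run:
```python
from h import *
st()
```

```text
t 8.2 p [0.472  0.1262 0.0772] rpy [-3.1415e+00 -2.0000e-04  3.1394e+00] F [ 0.1  0.1 -2.8] M [ 0.02 -0.03 -0.  ] w 0.0253 ff 69.5
```

Request:
move_arm --moves '[[[0.1, 0, 0, 0.001, 0, 0, 0], [0.1, 0, 0, 0.002, 0, 0, 0], [0.1, 0, 0, 0.003, 0, 0, 0], [0.1, 0, 0, 0.003, 0, 0, 0]]]'

```text
clock: 8.6
position: [0.472, 0.1262, 0.0742]
tool_rot: [-3.141, -0.0, 3.139]
force: [-0.0, 0.0, -2.4]
grip_width: 0.0253
finger_force: 69.5
```

Run:
```python
from h import *
st()
```

```text
t 8.6 p [0.472  0.1262 0.0742] rpy [-3.1415e+00 -2.0000e-04  3.1395e+00] F [-0.   0.  -2.4] M [ 0.04 -0.01  0.04] w 0.0253 ff 69.5
```

Request:
move_arm --moves '[[[0.1, 0, 0, 0.0007, 0, 0, 0.02], [0.1, 0, 0, 0.0007, 0, 0, 0.035], [0.1, 0, 0, 0.0007, 0, 0, 0.05], [0.1, 0, 0, 0.0007, 0, 0, 0.05]]]'

```text
clock: 9.0
position: [0.4723, 0.1263, 0.0737]
tool_rot: [-3.142, 0.001, 2.824]
force: [1.2, -0.7, -0.7]
grip_width: 0.0251
finger_force: 69.8
```

Run:
```python
from h import *
st()
```

```text
t 9.0 p [0.4723 0.1263 0.0737] rpy [-3.1415e+00  6.0000e-04  2.8240e+00] F [ 1.2 -0.7 -0.7] M [-0.05 -0.28  0.15] w 0.0251 ff 69.8
```

Request:
move_arm --moves '[[[0.1, 0, 0, 0, 0, 0, 0.02], [0.1, 0, 0, 0, 0, 0, 0.04], [0.1, 0, 0, 0, 0, 0, 0.06], [0.1, 0, 0, 0, 0, 0, 0.08], [0.1, 0, 0, 0, 0, 0, 0.1]]]'

```text
clock: 9.5
position: [0.4725, 0.1257, 0.0737]
tool_rot: [3.141, 0.001, 2.195]
force: [2.2, -5.5, -1.4]
grip_width: 0.025
finger_force: 69.7
```

Run:
```python
from h import *
st();print(bot.observe()['qpos'].round(2))
```

```text
t 9.5 p [0.4725 0.1257 0.0737] rpy [3.1413e+00 1.0000e-03 2.1949e+00] F [ 2.2 -5.5 -1.4] M [-1.39 -0.5   0.27] w 0.025 ff 69.7
[-0.72  0.62  0.45  2.09 -0.51  0.54  0.74]
```

Request:
move_arm --moves '[[[0.1, -0.0007, -0.0002, 0, 0, 0, 0.02], [0.1, -0.0007, -0.0002, 0, 0, 0, 0.04], [0.1, -0.0007, -0.0002, 0, 0, 0, 0.06], [0.1, -0.0007, -0.0002, 0, 0, 0, 0.08], [0.1, -0.0007, -0.0002, 0, 0, 0, 0.1]]]'

```text
clock: 10.0
position: [0.4724, 0.1247, 0.0736]
tool_rot: [3.141, 0.001, 1.566]
force: [1.0, -7.5, -1.4]
grip_width: 0.025
finger_force: 69.9
```

Run:
```python
from h import *
st();print(bot.observe()['qpos'].round(2))
```

```text
t 10.0 p [0.4724 0.1247 0.0736] rpy [3.1414e+00 1.1000e-03 1.5665e+00] F [ 1.  -7.5 -1.4] M [-1.73 -0.06  0.3 ] w 0.025 ff 69.9
[-0.83  0.67  0.62  2.1  -0.7   0.59  0.29]
```

Request:
move_arm --moves '[[[0.1, -0.0012, 0.0002, -0.0003, 0, 0, 0], [0.1, -0.0012, 0.0002, -0.0003, 0, 0, 0], [0.55, -0.0012, 0.0002, -0.0003, 0, 0, 0], [0.55, -0.0012, 0.0002, -0.0003, 0, 0, 0], [0.55, -0.0012, 0.0002, -0.0003, 0, 0, 0]]]'

```text
clock: 10.5
position: [0.4726, 0.1245, 0.074]
tool_rot: [3.142, -0.0, 1.57]
force: [-0.6, 0.8, -0.2]
grip_width: 0.0471
finger_force: 0.0
```

Request:
move_arm --moves '[[[0.55, 0, 0, 0, 0, 0, 0], [0.55, 0, 0, 0, 0, 0, 0]]]'

```text
clock: 10.7
position: [0.4725, 0.1244, 0.074]
tool_rot: [3.142, -0.0, 1.569]
force: [-0.3, 0.3, 0.2]
grip_width: 0.0467
finger_force: 0.0
```

Run:
```python
from h import *
import cv2
st()
f=np.hstack([cv2.resize(bot.grab_frame('side')[180:320,160:300],(400,400),interpolation=3),cv2.resize(bot.grab_frame('top')[225:310,200:285],(400,400),interpolation=3)]); cv2.imwrite('pics/rel.png',f[:,:,::-1])
```

```text
t 10.7 p [0.4725 0.1244 0.074 ] rpy [ 3.1416e+00 -1.0000e-04  1.5690e+00] F [-0.3  0.3  0.2] M [ 0.01 -0.02 -0.04] w 0.0467 ff 0.0
```

View pics/rel.png

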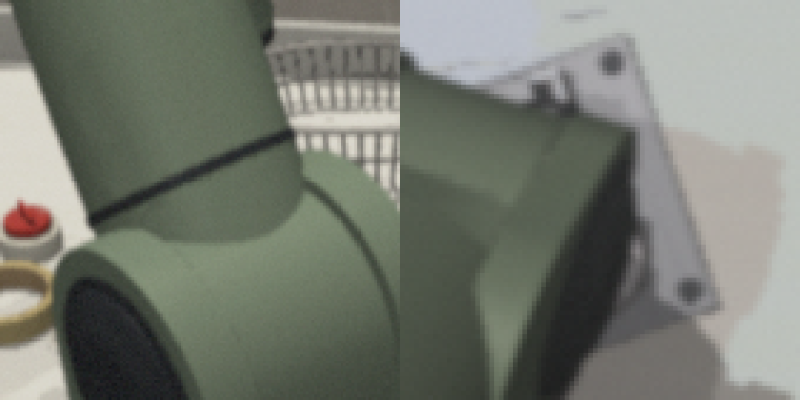

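The arm hides the boss in both views here, so I rely on touch. The contact force is zero with the key released, so I turn the open fingers back and grip again.

Request:
move_arm --moves '[[[0.55, 0, 0, 0, 0, 0, -0.023], [0.55, 0, 0, 0, 0, 0, -0.046], [0.55, 0, 0, 0, 0, 0, -0.069], [0.55, 0, 0, 0, 0, 0, -0.092], [0.55, 0, 0, 0, 0, 0, -0.115]]]'

```text
clock: 11.3
position: [0.4726, 0.1244, 0.0739]
tool_rot: [3.141, 0.0, 2.297]
force: [-0.2, 0.1, 0.2]
grip_width: 0.0469
finger_force: 0.0
```

Request:
move_arm --moves '[[[0.55, 0, 0, 0, 0, 0, -0.023], [0.55, 0, 0, 0, 0, 0, -0.046], [0.55, 0, 0, 0, 0, 0, -0.069], [0.55, 0, 0, 0, 0, 0, -0.092], [0.55, 0, 0, 0, 0, 0, -0.115]]]'

```text
clock: 11.8
position: [0.4726, 0.1244, 0.0739]
tool_rot: [-3.142, 0.0, 3.02]
force: [0.3, -0.2, -0.2]
grip_width: 0.047
finger_force: 0.0
```

Request:
move_arm --moves '[[[0.55, 0, 0, 0, 0, 0, -0.02], [0.55, 0, 0, 0, 0, 0, -0.02]]]'

```text
clock: 12.0
position: [0.4726, 0.1242, 0.074]
tool_rot: [3.141, 0.0, 3.142]
force: [-0.2, -0.5, -0.3]
grip_width: 0.0469
finger_force: 0.0
```

Run:
```python
from h import *
go(.4725,.1248,.0738,np.pi)
```

```text
t 12.0 p [0.4726 0.1242 0.074 ] rpy [3.1413 0.     3.1415] F [-0.2 -0.5 -0.3] M [-0.01  0.01  0.01] w 0.0469 ff 0.0
shift [0.0001 0.0006 0.0002] turn [ 0.0001  0.     -0.    ] deg [ 0.  0. -0.]
```

Request:
move_arm --moves '[[[0.1, 0, 0.0003, -0.001, 0, 0, 0], [0.1, 0, 0.0003, -0.001, 0, 0, 0], [0.1, 0, 0.0003, -0.001, 0, 0, 0], [0.1, 0, 0.0003, -0.001, 0, 0, 0], [0.1, 0, 0.0003, -0.001, 0, 0, 0]]]' --force 60

```text
clock: 12.5
position: [0.4726, 0.1248, 0.0749]
tool_rot: [3.142, 0.0, 3.139]
force: [0.0, 1.0, 1.4]
grip_width: 0.0252
finger_force: 61.4
```

Run:
```python
from h import *
st()
```

```text
t 12.5 p [0.4726 0.1248 0.0749] rpy [3.1416e+00 1.0000e-04 3.1391e+00] F [0.  1.  1.4] M [ 0.37 -0.05  0.08] w 0.0252 ff 61.4
```

Request:
move_arm --moves '[[[0.1, 0, 0, 0, 0, 0, 0.02], [0.1, 0, 0, 0, 0, 0, 0.04], [0.1, 0, 0, 0, 0, 0, 0.06], [0.1, 0, 0, 0, 0, 0, 0.08], [0.1, 0, 0, 0, 0, 0, 0.1]]]'

```text
clock: 13.0
position: [0.4722, 0.1242, 0.0748]
tool_rot: [-3.141, -0.0, 2.506]
force: [-2.0, -2.9, 0.1]
grip_width: 0.0251
finger_force: 61.4
```

Run:
```python
from h import *
st()
```

```text
t 13.0 p [0.4722 0.1242 0.0748] rpy [-3.1407e+00 -2.0000e-04  2.5057e+00] F [-2.  -2.9  0.1] M [-0.93  0.53  0.26] w 0.0251 ff 61.4
```

Request:
move_arm --moves '[[[0.1, 0, -0.0005, 0, 0, 0, 0.02], [0.1, 0, -0.0005, 0, 0, 0, 0.035], [0.1, 0, -0.0005, 0, 0, 0, 0.04], [0.1, 0, -0.0005, 0, 0, 0, 0.04]]]'

```text
clock: 13.4
position: [0.4719, 0.124, 0.0747]
tool_rot: [-3.141, 0.0, 2.261]
force: [-3.0, -3.0, 1.0]
grip_width: 0.0251
finger_force: 61.4
```

Run:
```python
from h import *
st()
```

```text
t 13.4 p [0.4719 0.124  0.0747] rpy [-3.1406  0.      2.2609] F [-3. -3.  1.] M [-0.88  0.54  0.16] w 0.0251 ff 61.4
```

Tool yaw is now 129.5° and I expect the stop near 120–130°, so I go on in small steps and watch the moment.

Request:
move_arm --moves '[[[0.1, 0, -0.0004, 0, 0, 0, 0.008], [0.1, 0, -0.0004, 0, 0, 0, 0.016], [0.1, 0, -0.0004, 0, 0, 0, 0.016]]]'

```text
clock: 13.7
position: [0.4717, 0.1238, 0.0748]
tool_rot: [-3.141, -0.0, 2.16]
force: [-3.3, -2.8, 1.2]
grip_width: 0.0245
finger_force: 61.4
```

Run:
```python
from h import *
st()
```

```text
t 13.7 p [0.4717 0.1238 0.0748] rpy [-3.141  -0.      2.1603] F [-3.3 -2.8  1.2] M [-0.67  0.57  0.22] w 0.0245 ff 61.4
```

Request:
move_arm --moves '[[[0.1, 0, 0, 0, 0, 0, 0.008], [0.1, 0, 0, 0, 0, 0, 0.016], [0.1, 0, 0, 0, 0, 0, 0.016]]]'

```text
clock: 14.0
position: [0.4716, 0.1239, 0.0748]
tool_rot: [-3.141, -0.0, 2.061]
force: [-2.9, -2.1, 1.7]
grip_width: 0.0249
finger_force: 61.5
```

Run:
```python
from h import *
st()
```

```text
t 14.0 p [0.4716 0.1239 0.0748] rpy [-3.1409 -0.      2.0606] F [-2.9 -2.1  1.7] M [-0.76  0.84  0.27] w 0.0249 ff 61.5
```

Request:
move_arm --moves '[[[0.1, 0, 0, 0, 0, 0, 0.008], [0.1, 0, 0, 0, 0, 0, 0.016], [0.1, 0, 0, 0, 0, 0, 0.016]]]'

```text
clock: 14.3
position: [0.4715, 0.1239, 0.0748]
tool_rot: [-3.141, 0.0, 1.961]
force: [-3.2, -3.9, 1.1]
grip_width: 0.0247
finger_force: 61.9
```

Run:
```python
from h import *
st()
```

```text
t 14.3 p [0.4715 0.1239 0.0748] rpy [-3.1406e+00  1.0000e-04  1.9612e+00] F [-3.2 -3.9  1.1] M [-0.92  1.08  0.84] w 0.0247 ff 61.9
```

Request:
move_arm --moves '[[[0.1, 0, 0, 0, 0, 0, 0.008], [0.1, 0, 0, 0, 0, 0, 0.016], [0.1, 0, 0, 0, 0, 0, 0.016]]]'

```text
clock: 14.6
position: [0.4714, 0.1239, 0.0747]
tool_rot: [-3.14, 0.0, 1.861]
force: [-4.5, -3.6, 0.3]
grip_width: 0.0247
finger_force: 63.0
```

Run:
```python
from h import *
st()
```

```text
t 14.6 p [0.4714 0.1239 0.0747] rpy [-3.1404e+00  2.0000e-04  1.8614e+00] F [-4.5 -3.6  0.3] M [-1.04  1.24  1.32] w 0.0247 ff 63.0
```

The moment jumped from 0.27 to 1.32 N m, so the screw is at its stop. Next I back off a little to free the play and then lift the key out.

Request:
move_arm --moves '[[[0.1, -0.0003, -0.0007, 0, 0, 0, -0.015], [0.1, -0.0003, -0.0007, 0, 0, 0, -0.028], [0.1, -0.0003, -0.0007, 0, 0, 0, -0.028]]]'

```text
clock: 14.9
position: [0.4715, 0.1236, 0.075]
tool_rot: [3.141, -0.0, 2.038]
force: [-1.5, -0.8, 0.6]
grip_width: 0.0248
finger_force: 61.3
```

Run:
```python
from h import *
st()
```

```text
t 14.9 p [0.4715 0.1236 0.075 ] rpy [ 3.1410e+00 -4.0000e-04  2.0379e+00] F [-1.5 -0.8  0.6] M [-0.28  0.58  0.  ] w 0.0248 ff 61.3
```

Request:
move_arm --moves '[[[0.1, 0, 0, -0.004, 0, 0, 0], [0.1, 0, 0, -0.009, 0, 0, 0], [0.1, 0, 0, -0.015, 0, 0, 0], [0.1, 0, 0, -0.022, 0, 0, 0], [0.1, 0, 0, -0.032, 0, 0, 0]]]'

```text
clock: 15.4
position: [0.4714, 0.1236, 0.1077]
tool_rot: [3.142, -0.0, 2.033]
force: [-1.0, -0.1, -1.8]
grip_width: 0.0249
finger_force: 73.9
```

Request:
move_arm --moves '[[[0.1, 0, 0, -0.03, 0, 0, 0], [0.1, 0, 0, -0.06, 0, 0, 0], [0.1, 0, 0, -0.06, 0, 0, 0], [0.1, 0, 0, -0.06, 0, 0, 0]]]'

```text
clock: 15.8
position: [0.4715, 0.124, 0.1676]
tool_rot: [3.14, -0.0, 2.034]
force: [-0.9, -0.0, -3.2]
grip_width: 0.0245
finger_force: 74.0
```

Run:
```python
from h import *
go(.4607,-.2435,.167,np.radians(120))
print(bot.observe()['qpos'].round(2))
```

```text
t 15.8 p [0.4715 0.124  0.1676] rpy [ 3.1399e+00 -5.0000e-04  2.0341e+00] F [-0.9 -0.  -3.2] M [-0.05 -0.03 -0.03] w 0.0245 ff 74.0
shift [-3.239e-01 -1.739e-01  2.000e-04] turn [ 0.0003 -0.0001 -0.0096] deg [ 0.1 -0.  -3.5]
[-0.87  0.48  0.65  2.04 -0.42  0.75  0.51]
```

Request:
move_arm --moves '[[[0.1, -0.324, -0.174, 0, 0, 0, 0], [0.1, -0.324, -0.174, 0, 0, 0, 0], [0.1, -0.324, -0.174, 0, 0, 0, 0], [0.1, -0.324, -0.174, 0, 0, 0, 0], [0.1, -0.324, -0.174, 0, 0, 0, 0]]]'

```text
clock: 16.3
position: [0.463, -0.1281, 0.1663]
tool_rot: [-3.141, -0.001, 2.034]
force: [1.4, 0.9, -2.1]
grip_width: 0.0247
finger_force: 73.9
```

Request:
move_arm --moves '[[[0.1, -0.104, -0.0558, 0, 0, 0, 0], [0.1, -0.104, -0.0558, 0, 0, 0, 0], [0.1, -0.104, -0.0558, 0, 0, 0, 0], [0.1, -0.104, -0.0558, 0, 0, 0, 0], [0.1, -0.104, -0.0558, 0, 0, 0, 0]]]'

```text
clock: 16.8
position: [0.4598, -0.2441, 0.1661]
tool_rot: [-3.141, -0.001, 2.033]
force: [-0.0, 0.0, -1.8]
grip_width: 0.0251
finger_force: 73.9
```

Run:
```python
from h import *
import cv2
f=bot.grab_frame('side')[200:320,320:440]; g=bot.grab_frame('top')[225:310,200:285]
cv2.imwrite('pics/back.png',np.hstack([cv2.resize(f,(400,400),interpolation=3),cv2.resize(g,(400,400),interpolation=3)])[:,:,::-1])
go(.4607,-.2435,.0625,2.034)
```

```text
t 16.9 p [ 0.4604 -0.2432  0.1664] rpy [-3.1412e+00 -1.0000e-03  2.0348e+00] F [ 0.8  0.2 -2.5] M [ 0.01 -0.06  0.01] w 0.025 ff 73.9
shift [-0.0005  0.0002  0.1039] turn [-0.0001 -0.0002  0.0001] deg [-0.  -0.1  0. ]
```

View pics/back.png

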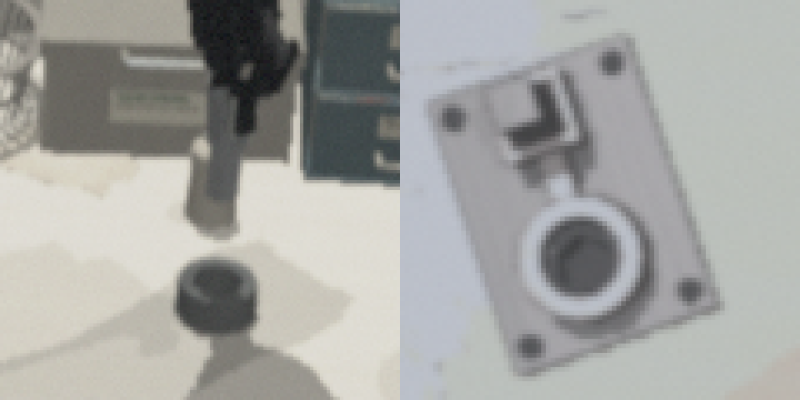

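The side crop shows the key upright above the stand, with the shank bottom at (225,195) and the stand at (217,285). The mount sits unchanged in the top crop. I lower the key.

Request:
move_arm --moves '[[[0.1, 0, 0, 0.04, 0, 0, 0], [0.1, 0, 0, 0.06, 0, 0, 0], [0.1, 0, 0, 0.075, 0, 0, 0], [0.1, 0, 0, 0.085, 0, 0, 0], [0.1, 0, 0, 0.085, 0, 0, 0]]]'

```text
clock: 17.4
position: [0.4602, -0.2435, 0.0811]
tool_rot: [-3.141, -0.001, 2.035]
force: [-0.0, -0.1, -2.4]
grip_width: 0.0245
finger_force: 73.7
```

Request:
move_arm --moves '[[[0.1, 0, 0, 0.005, 0, 0, 0], [0.1, 0, 0, 0.01, 0, 0, 0], [0.1, 0, 0, 0.015, 0, 0, 0], [0.1, 0, 0, 0.0165, 0, 0, 0], [0.1, 0, 0, 0.0165, 0, 0, 0]]]'

```text
clock: 17.9
position: [0.4603, -0.2443, 0.0653]
tool_rot: [-3.141, -0.0, 2.034]
force: [-0.2, -0.3, -2.0]
grip_width: 0.0246
finger_force: 73.8
```

Run:
```python
from h import *
st()
```

```text
t 17.9 p [ 0.4603 -0.2443  0.0653] rpy [-3.1415e+00 -1.0000e-04  2.0336e+00] F [-0.2 -0.3 -2. ] M [-0.02 -0.08 -0.01] w 0.0246 ff 73.8
```

Request:
move_arm --moves '[[[0.1, 0, 0, 0.001, 0, 0, 0], [0.1, 0, 0, 0.002, 0, 0, 0], [0.1, 0, 0, 0.0025, 0, 0, 0], [0.1, 0, 0, 0.0025, 0, 0, 0]]]'

```text
clock: 18.3
position: [0.4606, -0.2445, 0.0634]
tool_rot: [3.141, 0.0, 2.033]
force: [-2.4, 0.9, 9.5]
grip_width: 0.0247
finger_force: 75.7
```

Run:
```python
from h import *
st()
```

```text
t 18.3 p [ 0.4606 -0.2445  0.0634] rpy [3.1409e+00 3.0000e-04 2.0334e+00] F [-2.4  0.9  9.5] M [ 0.31  0.56 -0.03] w 0.0247 ff 75.7
```

Contact with the floor. I ease up slightly, open, and rise.

Request:
move_arm --moves '[[[0.1, 0, 0, -0.001, 0, 0, 0], [0.1, 0, 0, -0.001, 0, 0, 0], [0.6, 0, 0, -0.001, 0, 0, 0], [0.6, 0, 0, -0.001, 0, 0, 0], [0.6, 0, 0, -0.001, 0, 0, 0]]]'

```text
clock: 18.8
position: [0.4604, -0.2444, 0.0639]
tool_rot: [-3.142, 0.0, 2.034]
force: [0.5, -0.1, 0.1]
grip_width: 0.0512
finger_force: 0.0
```

Request:
move_arm --moves '[[[0.7, 0, 0, -0.015, 0, 0, 0], [0.7, 0, 0, -0.04, 0, 0, 0], [0.7, 0, 0, -0.08, 0, 0, 0], [0.7, 0, 0, -0.12, 0, 0, 0], [0.7, 0, 0, -0.12, 0, 0, 0]]]'

```text
clock: 19.3
position: [0.462, -0.2454, 0.188]
tool_rot: [3.137, 0.004, 2.033]
force: [0.6, 0.7, -0.4]
grip_width: 0.0595
finger_force: 0.0
```

Request:
move_arm --moves '[[[0.7, 0, 0, 0, 0, 0, 0], [0.7, 0, 0, 0, 0, 0, 0], [0.7, 0, 0, 0, 0, 0, 0]]]'

```text
clock: 19.6
position: [0.4599, -0.2441, 0.183]
tool_rot: [-3.14, -0.001, 2.034]
force: [0.8, -0.8, -0.4]
grip_width: 0.0597
finger_force: 0.0
```

Run:
```python
from h import *
import cv2
f=bot.grab_frame('side')[200:320,320:440]; fs=np.mean([bot.grab_frame('top').astype(float) for _ in range(10)],0).mean(2)[264:296,222:254]
g=np.clip((fs-fs.min())/(np.percentile(fs,60)-fs.min()),0,1)**.6*255
g=cv2.cvtColor(cv2.resize(g,(400,400),interpolation=3).clip(0,255).astype(np.uint8),cv2.COLOR_GRAY2BGR)
cv2.imwrite('pics/end.png',np.hstack([cv2.resize(f,(400,400),interpolation=3)[:,:,::-1],g])); st()
```

```text
t 20.15 p [ 0.4603 -0.2443  0.1839] rpy [-3.1415  0.      2.0337] F [ 0.3 -0.8  0.2] M [-0.01 -0.05 -0.01] w 0.06 ff 0.0
```

View pics/end.png

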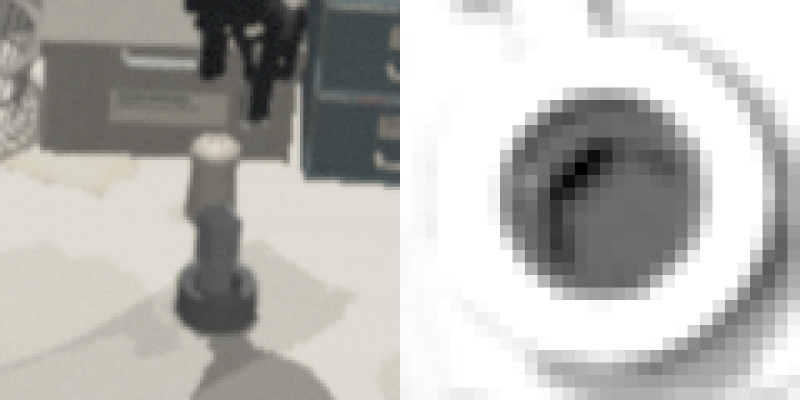

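The end picture shows the key standing upright in its stand at (217,260) with the fingers clear above it. The socket hex has turned about 20° modulo 60°, as it should at the stop.

```bash
python3 -c "
from workcell import bot
print(bot.job_done())"
```

```text
the job is handed in; nothing more can be done
None
```

I seated the hex key, tightened the screw in two holds until the moment jumped at what reads as its stop, stood the key back upright in its stand and handed the job in at about 20 s; no verdict was returned.

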